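# Set the bracket jig: gauge plate in, index stop to the third click and held

### The job

Set up the blue bracket jig: take the red-gripped steel gauge plate out of its wooden rest, slide it edgewise all the way down into the slot of the jig's steel block and let go of it. Then turn the jig's black index knob clockwise (seen from above) by three clicks, to the yellow mark and not on towards the fourth, and hold it there: the knob springs back when released, so finish while still gripping it at the third stop. Leave the tube, the box and the hammer where they are.

Things in the scene. Friction and masses are not known exactly. Their poses are not given: they have to be found in the camera images.
- gauge_mid (a point): Centre, half-way up, of the loose gauge plate (about 0.26 kg): a steel plate 120 long (its x), 5 thick (its y), 56 high, standing on its long edge, with a red grip 70 long, 16 thick and 26 high centred along its top edge; 78 high in all. This point is 39 above the bottom edge; the middle of the red grip is 26 above this point. It starts upright in the rest. Either end may go either way.
- gauge: The same gauge plate; origin at the middle of its bottom edge, axes as above, z up.
- rest: Fixed wooden rest, 150 (x) by 60 (y), 30 high, origin under its centre, with a slot along its x, 126 long, 8 wide, 22 deep, in which the gauge plate stands to start with (bottom edge 8 above the bench).
- jig: Fixed jig: blue base plate 180 (x) by 265 (y), 12 thick, origin under its middle. In its frame: slotted steel block 160 (x) by 50 (y), top z 42, centred at (0, 35); aluminium dial housing, radius 44, top z 42, with the knob on the axis (0, -85). A brass rail (top z 38) along x at y 116 comes 6 nearer the block each click; not handled. Seated gauge top z 96; knob top z 88.
- slot_mouth (a point): Centre of the slot's mouth, in the top face of the jig's block, 42 above the bench; axes as the jig's. The slot runs along x: 126 long, 8 wide, 24 deep, the upper 4 flared. Fully home, the gauge's bottom edge rests on the slot's floor and gauge_mid is 15 above this point.
- knob_bar: Grip bar of the index knob, black with a white pointer line, 52 long (its x), 16 thick (its y), 36 high; origin at its centre on the turning axis, 70 above the bench. The pointer is at its -x end. It stands on a black disc of radius 30 whose top is 52 above the bench. It turns about the vertical only.
- index (a joint): Turn of the index knob, rad: 0 at the start stop (white dot; bar axes as the jig's), growing clockwise from above, end stop 2.09. Light clicks every 24 degrees: 0.419, 0.838, 1.257 (third, yellow dot), 1.676. A spring pulls it back to 0 with 0.08 to 0.15 N m; the clicks add a ripple of 0.05 to 0.08 N m (least push 0.1 before each click) and do not hold it. One grip can turn it through all three.
- tube: Bystander: loose steel tube standing upright, 48 across, 70 high, origin under its centre.
- box: Bystander: loose open wooden box 110 by 80, 50 high, origin under its centre.
- hammer: Bystander: loose hammer lying on the bench, origin under its middle, handle towards its -x, about 260 long.
Not all that is in view belongs to the job. Leave any pink look-alike of the gauge alone.

How it is judged (in metres and radians):
On the way, in this order (a step that is already met when the one before it is completed fails the run):
1. the gauge plate stands fully down in the jig's slot, let go, with the knob still at its start stop (z of gauge_mid in the frame of slot_mouth between 0.008 and 0.019 m and x of gauge_mid in the frame of slot_mouth between -0.007 and 0.007 m and y of gauge_mid in the frame of slot_mouth between -0.007 and 0.007 m and angle between the x axis of gauge_mid and the x axis of slot_mouth, either way round below 0.1 rad and angle between gauge_mid's own z axis and vertical below 0.15 rad and contact force between the fingers and gauge below 0.3 N and value of joint index below 0.2 rad), for 0.2 s.
2. the knob is gripped at the third click (value of joint index between 1.107 and 1.407 rad and contact force between the fingers and knob_bar above 1 N), for 0.2 s.
At the end, for the whole second after the job is handed in: The gauge plate stands home in the slot (within 4 mm of the floor, 7 mm of the slot's centre, upright within 0.15 rad, along the slot within 0.1 rad), untouched by the fingers, and the fingers hold the knob bar (over 1 N) still at the third click (1.257 rad within 0.15) (all of step 2 and z of gauge_mid in the frame of slot_mouth between 0.008 and 0.019 m and x of gauge_mid in the frame of slot_mouth between -0.007 and 0.007 m and y of gauge_mid in the frame of slot_mouth between -0.007 and 0.007 m and angle between the x axis of gauge_mid and the x axis of slot_mouth, either way round below 0.1 rad and angle between gauge_mid's own z axis and vertical below 0.15 rad and contact force between the fingers and gauge below 0.3 N and velocity of joint index between -0.1 and 0.1 rad/s); the arm keeps its last pose, push and grip.
It fails at once if the knob is turned well past the third click, towards the fourth (value of joint index above 1.5 rad).
It fails at once if the steel tube is disturbed (moved over 30 mm) (distance of tube from where it was at the start of the episode above 0.03 m).
It fails at once if the wooden box is disturbed (moved over 30 mm) (distance of box from where it was at the start of the episode above 0.03 m).
It fails at once if the hammer is disturbed (moved over 30 mm) (distance of hammer from where it was at the start of the episode above 0.03 m).
It also fails if it takes over 58 s, if anything falls off the work surface, if the arm or the gripper's body presses on something with over 40 N, if the wrist force passes 120 N, or if a joint passes its speed limit or range.

### The arm

A 6-joint arm with a two-finger parallel gripper is mounted at the origin on the work surface. World frame = base frame: x ahead of the robot, y to its left, z up, the work surface at z = 0. Lengths are in mm, angles in rad, forces in N, time in s.
With the tool pointing down it reaches from about 425 to 950 mm from the base axis. Payload 14.7 kg.
Tool frame: the origin (TCP) lies on the centre line of the jaws, within the pads' length; the fingertips stand 8 mm ahead of it and the grasp point (between the pads) lies 11 mm behind it; z points along the fingers, x is the direction in which the jaws open and shut, and the axes are right-handed (so a half turn about z gives the same grasp; the last joint's range is limited). The gripper opens to 85 mm and grips with 20 to 120 N. Pads are 22 mm wide; open, the fingers measure 114 mm over their backs; the gripper's body (76 mm by 85 mm) begins 54 mm behind the grasp point. The pads swing forward as they close: fully open they stand 13 mm farther back than shut.
Start: joints at [1.267, 0.48, 1.596, -0, 1.065, -0.047], TCP at [165.067, 628.685, 239.297] pointing down, gripper open.
Joint ranges: [-2.75, 2.75], [-0.82, 2.05], [0.23, 2.67], [-1.56, 4.7], [0.09, 2.69], [-2.92, 2.92]. Speed limits (rad/s): [1.89, 1.89, 2.39, 3.01, 3.01, 3.01].

### API

Orientations are given as a unit quaternion [w, x, y, z].
In Python, from workcell import r gives the robot as it stands.
- The arm moves only by the tool carry_out, never from a script. Its argument "plan" is a list of rows, each a list of 7 numbers: the shift along the tool's x, y, z in mm, then the turn, a rotation vector about the tool's x, y, z in rad, then the opening in per cent of the stroke, from 0 (shut) to 100 (fully open). In form: [[tx, ty, tz, ax, ay, az, claw], ...]. A call has 1 to 12 rows; each row shifts and turns the commanded pose from where the row before left it, along the tool's axes as they then stand; what a row does not reach is not made up. A row lasts 1/12 s, in which the tool goes at most 41.7 mm and 7.16 degrees, less where a joint would pass 70% of its speed; a pose out of reach is approached as far as the arm can. A call with a gripper value outside its range is refused whole. The fingers move at their own pace and stop on an object; the grip force is fixed at half the most. Time passes only in rows, so rows that do not move let the fingers close. It gives the time, the measured TCP pose, the force and the opening at its end, in the units of the state.
- r.state(): the state, without advancing time (a new reading comes with each control period).
- r.read_camera(name): name is "side" or "top" or "wrist"; returns a dict with "frame" (420x560x3 uint8, red, green, blue), "range_z" (420x560 float32, mm along the optical axis (not along the pixel's ray), 0 where there is no reading), "mtx" (3x3 intrinsics, pixels), "k1" (the pictures are not rectified: a ray, as slopes to the right and down, at radius r is drawn at 1 + k1 r^2 times it, then the intrinsics apply), "R" (3x3) and "t" (3): a world point X has camera coordinates R X + t. Camera axes: x right, y down, z forward; pixel columns grow to the right and rows downward; lengths in mm; the calibration is good to about 2 mm. A picture is of the moment at which its call begins.
- r.sign_off(): hands the job in, once; it reports no verdict.
The state is a dict: "time_s": time; "joint_pos": joint angles; "dq": joint speeds; "tau": joint torques, N m; "eef_pos": TCP position; "ee_rot": TCP orientation; "wrist_force": force on the tool from outside, world axes, zero at the start; "wrist_torque": the same for the moment, N m; "opening": opening from 0.0 (shut) to 1.0 (fully open).
Only numpy, scipy, OpenCV 4.12 (cv2) and the standard library are available. Lean on these libraries where they do the work, as an engineer would, in place of code of your own. Each camera call takes 0.05 s, during which the arm holds its last target.

## Working session

There is one attempt and no reset: what is moved stays moved. The work goes in short steps, Python scripts to look and compute and a tool call to move; the robot and the scene stay as the last step left them, time stands still between calls to the robot, and variables do not carry over. Pictures are saved under pics/ and viewed, and the job is handed in when it is done.

Besides the shell and the picture viewer there is one more tool, called after "Call:" by a JSON object that holds its "method" and its "body", one argument or row to a line. carry_out: Moves the arm, as the interface text tells. Its arguments: {"type":"object","properties":{"plan":{"type":"array"}},"required":["plan"]}

```bash
ls; mkdir -p pics
cat > h.py <<'E'
import numpy as np, cv2
from workcell import r
def und(c,px):
    K=np.array(c["mtx"],float); p=np.atleast_2d(np.array(px,float))
    d=np.stack([(p[:,0]-K[0,2])/K[0,0],(p[:,1]-K[1,2])/K[1,1]],1)
    u=d.copy()
    for _ in range(30):
        u=d/(1+c["k1"]*(u**2).sum(1,keepdims=True))
    return u
def plane(c,px,z):
    u=und(c,px); R=np.array(c["R"]);t=np.array(c["t"]).ravel()
    o=-R.T@t; D=np.c_[u,np.ones(len(u))]@R
    return o+D*((z-o[2])/D[:,2])[:,None]
def cloud(c):
    h,w=c["range_z"].shape
    v,u=np.mgrid[:h,:w]; uu=und(c,np.c_[u.ravel(),v.ravel()])
    Z=c["range_z"].ravel()[:,None]
    P=(np.c_[uu,np.ones(len(uu))]*Z-np.array(c["t"]).ravel())@np.array(c["R"])
    P[Z[:,0]==0]=np.nan
    return P.reshape(h,w,3)
def proj(c,X):
    x=np.atleast_2d(X)@np.array(c["R"]).T+np.array(c["t"]).ravel()
    u=x[:,:2]/x[:,2:]; u=u*(1+c["k1"]*(u**2).sum(1,keepdims=True)); K=np.array(c["mtx"])
    return np.c_[u[:,0]*K[0,0]+K[0,2],u[:,1]*K[1,1]+K[1,2]]
def save(n,im): cv2.imwrite("pics/"+n,np.ascontiguousarray(im[...,::-1]))
E
python3 - <<'E'
from h import *
import pickle
D={}
for n in["top","side","wrist"]:
    D[n]=c=r.read_camera(n); save(n+"0.png",c["frame"])
pickle.dump(D,open("d0.pkl","wb"))
print(r.state())
for n in D: print(n,-np.array(D[n]["R"]).T@np.array(D[n]["t"]).ravel())
E
```

```text
pics
{'time_s': 0.15, 'joint_pos': array([ 1.26740439e+00,  4.80705259e-01,  1.59672948e+00, -1.86660180e-05,
        1.06512184e+00, -4.65972436e-02]), 'dq': array([-0.00016306, -0.00227557, -0.00250037, -0.0005491 ,  0.0007524 ,
       -0.00014578]), 'tau': array([ 5.29553254e-04, -9.51142645e+01, -4.30465150e+01,  1.01263015e-05,
        8.21662950e-03, -4.48059382e-05]), 'eef_pos': array([164.9776901 , 628.3895255 , 238.80835199]), 'ee_rot': array([ 2.82947426e-04,  7.91824670e-01,  6.10748278e-01, -3.90247349e-04]), 'wrist_force': array([ 0.47199556, -0.27644756, -0.10886924]), 'wrist_torque': array([ 0.01319624,  0.01392669, -0.00688594]), 'opening': 0.9973321423796896}
top [ 330.7747034    28.12764728 1321.26079735]
side [ 184.2674652  -742.73810856 1001.0804454 ]
wrist [100.43886013 645.84709471 374.18261381]
```

View pics/top0.png

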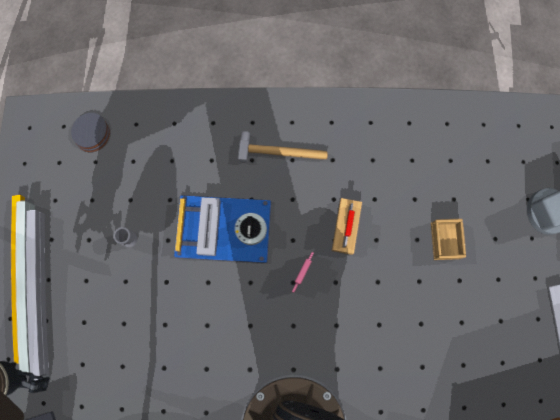

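View pics/side0.png

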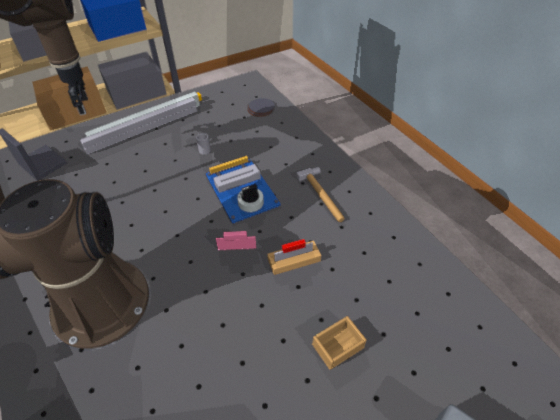

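View pics/wrist0.png

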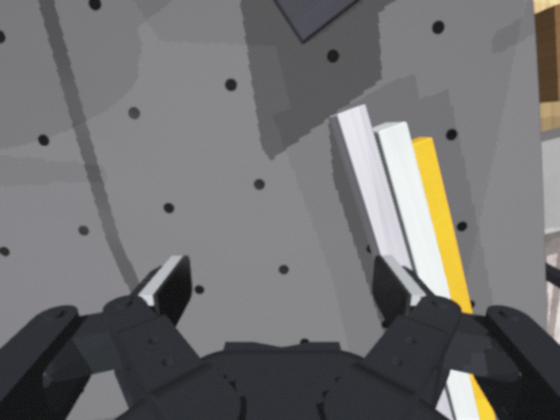

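Top view: the real gauge has a red grip and sits in the wooden rest at about (349,225). The pink look-alike is loose at (304,271). The jig is at (222,229), with its block at (208,227) and knob at (250,229). The tube is at (122,236), the box at (449,239) and the hammer at (285,152).

Run:
```python
from h import *
import pickle
D=pickle.load(open("d0.pkl","rb")); c=D["top"]; f=c["frame"]
big=cv2.resize(f[180:300,170:370],None,fx=4,fy=4,interpolation=cv2.INTER_CUBIC); save("crop0.png",big)
hsv=cv2.cvtColor(f,cv2.COLOR_RGB2HSV).astype(int); H,S,V=hsv[...,0],hsv[...,1],hsv[...,2]
def rect(m,z,name,roi):
    mm=np.zeros_like(m);u0,u1,v0,v1=roi;mm[v0:v1,u0:u1]=m[v0:v1,u0:u1]
    n,l,s,ce=cv2.connectedComponentsWithStats(mm.astype(np.uint8)); k=1+s[1:,4].argmax()
    ys,xs=np.where(l==k); P=plane(c,np.c_[xs,ys],z)
    r_=cv2.minAreaRect(P[:,:2].astype(np.float32)); C=np.cov(P[:,:2].T); w,v=np.linalg.eigh(C)
    print(name,len(xs),ce[k],"rect",np.round(r_[0],1),np.round(r_[1],1),"mean",P.mean(0).round(1),"dir",np.degrees(np.arctan2(v[1,1],v[0,1])).round(2), "sd",np.sqrt(w*12).round(1))
red=((H<5)|(H>176))&(S>200)&(V>120)
rect(red,86,"red",(320,380,180,270))
blue=(H>100)&(H<125)&(S>150)
rect(blue,12,"blue",(160,290,180,280))
blk=(V>110)&(S<60)
rect(blk,42,"block",(190,226,190,260))
rect(blk,42,"dial",(232,275,205,250))
rect((H>8)&(H<28)&(S>90),30,"rest",(325,368,190,260))
rect((H>22)&(H<32)&(S>180),38,"yel",(170,190,190,260))
P=cloud(c)
for p in[(349,225),(208,227),(250,229),(340,205),(205,205)]: print(p,P[p[1],p[0]].round(1))
```

```text
red 133 [349.2556391  222.81954887] rect [ 554.4 -150.3] [14.3 68. ] mean [ 554.4 -150.5   86. ] dir 169.13 sd [14.4 68.7]
blue 2467 [234.84110255 232.6124848 ] rect [553.  201.1] [261.1 179.3] mean [540.5 165.4  12. ] dir 135.46 sd [177.4 227.6]
block 985 [207.70862944 226.21218274] rect [554.7 239.2] [ 53.6 161.6] mean [553.6 238.8  42. ] dir 176.75 sd [ 52.6 162.6]
dial 369 [251.19241192 228.79132791] rect [548.5 118.8] [84.7 86.5] mean [546.1 116.8  42. ] dir -157.28 sd [91.2 92.5]
rest 932 [346.02896996 226.2306867 ] rect [ 556.7 -150.6] [ 62.2 153.6] mean [ 555.  -149.2   30. ] dir 169.5 sd [ 67.6 161. ]Traceback (most recent call last):
  File "<stdin>", line 20, in <module>
  File "<stdin>", line 8, in rect
ValueError: attempt to get argmax of an empty sequence
```

View pics/crop0.png

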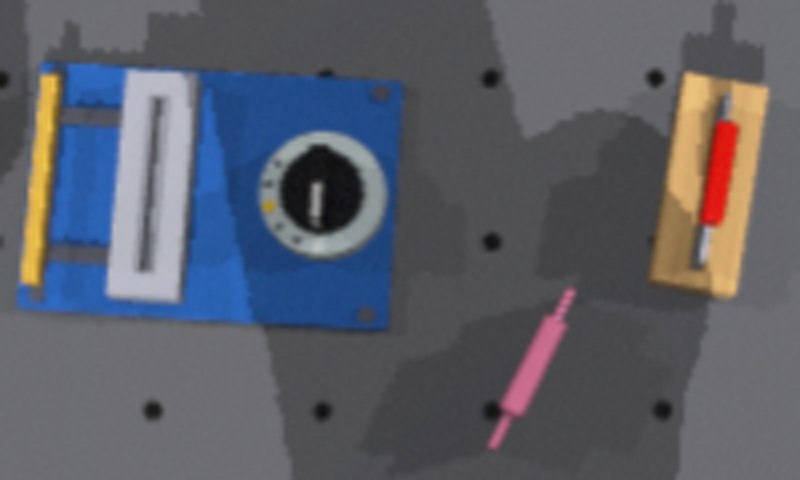

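```bash
cat >> h.py <<'E'
from scipy.spatial.transform import Rotation as Ro
def go(x,y,z,th=None):
    s=r.state(); q=s["ee_rot"]; M=Ro.from_quat([q[1],q[2],q[3],q[0]])
    d=M.inv().apply(np.array([x,y,z])-s["eef_pos"])
    out="t=%.2f pos %s shift %s n=%.1f"%(s["time_s"],s["eef_pos"].round(1),d.round(2),np.linalg.norm(d)/41.7)
    X=M.apply([1,0,0]); out+=" toolx %.2f deg"%np.degrees(np.arctan2(X[1],X[0]))
    if th is not None:
        a=np.radians(th); T=Ro.from_matrix(np.c_[[np.cos(a),np.sin(a),0],[np.sin(a),-np.cos(a),0],[0,0,-1]])
        out+=" turn %s"%(M.inv()*T).as_rotvec().round(4)
    print(out," F",s["wrist_force"].round(1),"T",s["wrist_torque"].round(2),"open %.3f"%s["opening"])
E
python3 - <<'E'
from h import *
go(500,178,280,86.7)
E
```

```text
t=0.15 pos [165.  628.4 238.8] shift [-350.57  438.42  -40.87] n=13.5 toolx 75.29 deg turn [-1.000e-04  1.000e-03 -1.992e-01]  F [ 0.5 -0.3 -0.1] T [ 0.01  0.01 -0.01] open 0.997
```

Call:
{"method": "carry_out", "body": {
  "plan": [
    [-24, 30, -3, 0, 0, 0, 100],
    [-24, 30, -3, 0, 0, 0, 100],
    [-24, 30, -3, 0, 0, 0, 100],
    [-24, 30, -3, 0, 0, 0, 100],
    [-24, 30, -3, 0, 0, 0, 100],
    [-24, 30, -3, 0, 0, 0, 100],
    [-24, 30, -3, 0, 0, 0, 100],
    [-24, 30, -3, 0, 0, 0, 100],
    [-24, 30, -3, 0, 0, 0, 100],
    [-24, 30, -3, 0, 0, 0, 100],
    [-24, 30, -3, 0, 0, 0, 100],
    [-24, 30, -3, 0, 0, 0, 100]
  ]
}}

```text
time_s: 1.15
eef_pos: [440.8, 256.9, 275.5]
ee_rot: [0.0, 0.792, 0.611, -0.0]
wrist_force: [0.6, -0.0, 0.8]
opening: 1.001
```

Run:
```python
from h import *
go(500,178,280,86.7)
```

```text
t=1.15 pos [440.8 256.9 275.5] shift [-61.31  77.31  -4.53] n=2.4 toolx 75.29 deg turn [-0.      0.     -0.1991]  F [ 0.6 -0.   0.8] T [0.04 0.03 0.04] open 1.001
```

Call:
{"method": "carry_out", "body": {
  "plan": [
    [-20, 26, -2, 0, 0, 0, 100],
    [-20, 26, -2, 0, 0, 0, 100],
    [-20, 25, 0, 0, 0, 0, 100],
    [0, 0, 0, 0, 0, -0.1, 100],
    [0, 0, 0, 0, 0, -0.1, 100],
    [0, 0, 0, 0, 0, 0, 100],
    [0, 0, 0, 0, 0, 0, 100]
  ]
}}

```text
time_s: 1.73
eef_pos: [499.2, 181.0, 279.2]
ee_rot: [-0.0, 0.728, 0.686, -0.0]
wrist_force: [0.0, 0.1, -0.1]
opening: 1.004
```

Run:
```python
from h import *
import pickle
c=r.read_camera("wrist"); save("wrist1.png",c["frame"]); pickle.dump(c,open("w1.pkl","wb"))
go(500,178,280,86.7)
```

```text
t=1.78 pos [499.1 181.2 279.2] shift [-3.17  1.05 -0.78] n=0.1 toolx 86.56 deg turn [-0.0002  0.0001 -0.0025]  F [ 0.1 -0.6 -0.4] T [-0.01  0.02 -0.  ] open 0.997
```

View pics/wrist1.png

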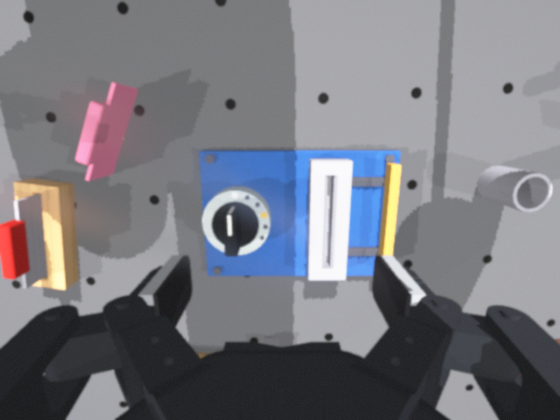

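The wrist view shows the jig. The slot runs through (330,222) from row 177 to 266, and the knob is at (236,222) with the pointer at about (230,222).

Run:
```python
from h import *
import pickle
c=pickle.load(open("w1.pkl","rb")); f=c["frame"]
save("wcrop1.png",cv2.resize(f[145:285,190:410],None,fx=3.6,fy=3.6,interpolation=cv2.INTER_CUBIC))
hsv=cv2.cvtColor(f,cv2.COLOR_RGB2HSV).astype(int); H,S,V=hsv[...,0],hsv[...,1],hsv[...,2]
def rect(m,z,name,roi):
    mm=np.zeros_like(m);u0,u1,v0,v1=roi;mm[v0:v1,u0:u1]=m[v0:v1,u0:u1]
    n,l,s,ce=cv2.connectedComponentsWithStats(mm.astype(np.uint8)); k=1+s[1:,4].argmax()
    ys,xs=np.where(l==k); P=plane(c,np.c_[xs,ys],z)
    r_=cv2.minAreaRect(P[:,:2].astype(np.float32)); C=np.cov(P[:,:2].T); w,v=np.linalg.eigh(C)
    print(name,len(xs),xs.min(),xs.max(),ys.min(),ys.max(),"rect",np.round(r_,1) if 0 else (np.round(r_[0],1),np.round(r_[1],1),round(r_[2],2)),"mean",P.mean(0).round(1),"dir",np.degrees(np.arctan2(v[1,1],v[0,1])).round(2), "sd",np.sqrt(w*12).round(1))
rect((V>200)&(S<60),42,"block",(300,355,150,290))
rect((V<170)&(S<80),42,"slot",(322,340,168,275))
rect((H>100)&(H<125)&(S>150),12,"blue",(195,410,140,285))
rect((V>120)&(S<60),42,"dial",(195,280,180,265))
print(hsv[222,305:360].tolist())
P=cloud(c)
for p in [(315,200),(345,240),(228,240),(236,225),(110,110)]: print(P[p[1],p[0]].round(1))
```

```text
block 4491 308 352 159 280 rect (array([555.1, 239.2]), array([ 52.1, 162.9]), 86.64) mean [551.3 239.   42. ] dir 176.64 sd [ 53.3 166.2]
slot 222 327 333 176 263 rect (array([552.9, 239.5]), array([  4.6, 116.9]), 86.66) mean [542.6 240.5  42. ] dir 176.98 sd [  3.7 116.7]
blue 4625 211 398 151 217 rect (array([509.4, 211.3]), array([245.9,  90. ]), 86.6) mean [488.4 197.2  12. ] dir 88.68 sd [ 67.9 203.3]
dial 2415 195 270 180 264 rect (array([552. , 114.2]), array([ 96.3, 114.2]), 82.22) mean [543.1 111.8  42. ] dir 122.79 sd [ 92.4 116.7]
[[109, 146, 227], [110, 137, 205], [111, 111, 186], [113, 63, 171], [116, 22, 199], [123, 10, 239], [120, 4, 250], [120, 3, 251], [120, 3, 252], [120, 3, 251], [120, 3, 251], [128, 4, 252], [120, 3, 252], [120, 3, 252], [128, 4, 252], [120, 3, 251], [120, 3, 251], [128, 4, 250], [120, 6, 245], [124, 9, 237], [124, 9, 235], [124, 9, 236], [120, 8, 229], [123, 14, 202], [123, 16, 161], [123, 18, 140], [128, 17, 166], [125, 14, 214], [124, 9, 232], [124, 8, 238], [125, 6, 244], [120, 3, 249], [130, 3, 251], [120, 3, 252], [130, 3, 252], [120, 3, 252], [120, 3, 252], [120, 3, 252], [130, 3, 252], [130, 3, 252], [120, 3, 252], [120, 2, 251], [120, 3, 251], [113, 12, 250], [108, 63, 247], [108, 132, 244], [107, 159, 243], [107, 164, 244], [107, 164, 243], [107, 166, 243], [107, 167, 243], [107, 164, 243], [107, 165, 243], [107, 166, 242], [107, 165, 241]]
[523.6 221.8  42.7]
[579.5 259.1  42.8]
[553.4 116.6  88.6]
[536.8 127.1  86.1]
[401.8  -4.7  62.1]
```

View pics/wcrop1.png

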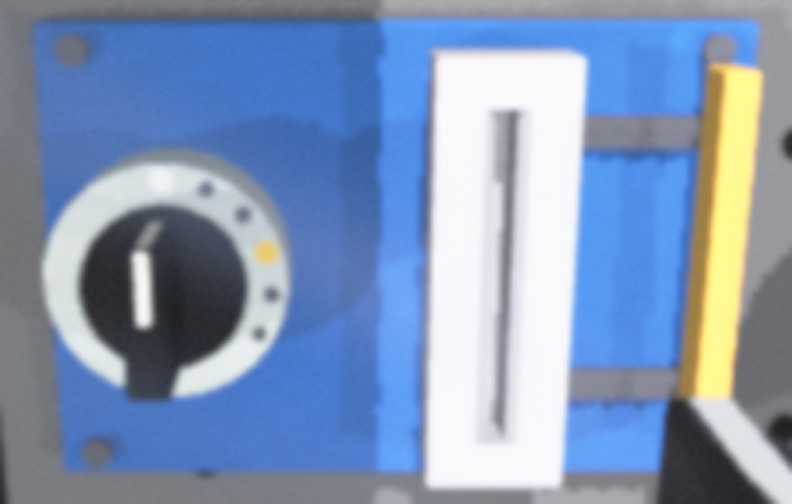

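Run:
```python
from h import *
import pickle
c=pickle.load(open("w1.pkl","rb"))
q=np.array([[489,110],[528,110],[515,440],[476,440],[502,275]])/3.6+[190,145]-0.36
p=plane(c,q,42); print(p.round(1)); 
t=(p[0]+p[1])/2;b=(p[2]+p[3])/2; print((t+b)/2, np.degrees(np.arctan2(*(b-t)[1::-1])))
# pointer / dial dots: dial ring ellipse centre at z42
q=np.array([[43,275],[290,275],[165,398],[133,250],[153,325],[152,397]])/3.6+[190,145]-.36
print(plane(c,q,42).round(1)); print(plane(c,q,88).round(1))
# predicted from block pose
for w in [(553.5,239.5)]:
    pass
```

```text
[[493.1 235.8  42. ]
 [493.9 249.1  42. ]
 [617.3 242.6  42. ]
 [616.4 228.1  42. ]
 [552.6 239.   42. ]]
[555.19008462 238.91501475  42.        ] -3.273690754873765
[[542.7  75.5  42. ]
 [548.  163.6  42. ]
 [592.6 114.3  42. ]
 [535.4 108.7  42. ]
 [563.9 112.8  42. ]
 [591.9 109.6  42. ]]
[[529.2  89.1  88. ]
 [533.8 166.3  88. ]
 [572.8 123.1  88. ]
 [522.7 118.2  88. ]
 [547.7 121.8  88. ]
 [572.2 118.9  88. ]]
```

Run:
```python
from h import *
go(500,-150,240,79.1)
```

```text
t=1.78 pos [499.1 181.2 279.2] shift [-330.57   20.77   39.25] n=8.0 toolx 86.56 deg turn [-2.000e-04  1.000e-04  1.301e-01]  F [ 0.1 -0.6 -0.4] T [-0.01  0.02 -0.  ] open 0.997
```

Call:
{"method": "carry_out", "body": {
  "plan": [
    [-33, 2, 4, 0, 0, 0, 100],
    [-33, 2, 4, 0, 0, 0, 100],
    [-33, 2, 4, 0, 0, 0, 100],
    [-33, 2, 4, 0, 0, 0, 100],
    [-33, 2, 4, 0, 0, 0, 100],
    [-33, 2, 4, 0, 0, 0, 100],
    [-33, 2, 4, 0, 0, 0, 100],
    [-33, 2, 4, 0, 0, 0, 100],
    [-33, 2, 4, 0, 0, 0, 100],
    [-33, 2, 4, 0, 0, 0.065, 100],
    [0, 0, 0, 0, 0, 0.065, 100],
    [0, 0, 0, 0, 0, 0, 100]
  ]
}}

```text
time_s: 2.78
eef_pos: [500.4, -150.6, 239.0]
ee_rot: [-0.0, 0.773, 0.635, -0.0]
wrist_force: [-1.1, 0.5, 0.4]
opening: 0.998
```

Run:
```python
from h import *
import pickle
c=r.read_camera("wrist"); f=c["frame"]; save("wrist2.png",f); pickle.dump(c,open("w2.pkl","wb"))
hsv=cv2.cvtColor(f,cv2.COLOR_RGB2HSV).astype(int); H,S,V=hsv[...,0],hsv[...,1],hsv[...,2]
P=cloud(c)
red=((H<5)|(H>176))&(S>150)&(V>80)
top=red&(abs(P[...,2]-86)<5)
ys,xs=np.where(top); print(len(xs),xs.min(),xs.max(),ys.min(),ys.max())
Q=plane(c,np.c_[xs,ys],86)[:,:2].astype(np.float32); print(cv2.minAreaRect(Q),Q.mean(0), np.nanmedian(P[top][:,2]))
go(554.4,-150.4,65,79.1)
```

```text
821 283 296 216 279
((553.6524047851562, -152.7943572998047), (13.30283260345459, 68.9873275756836), 79.51681518554688) [ 553.24005 -152.22299] 86.71766900946237
t=2.83 pos [ 500.4 -149.6  239.2] shift [  9.31  53.25 174.14] n=4.4 toolx 79.16 deg turn [-0.0004 -0.0002  0.0011]  F [ 0.3  0.  -0.2] T [ 0.03  0.01 -0.04] open 1.001
```

View pics/wrist2.png

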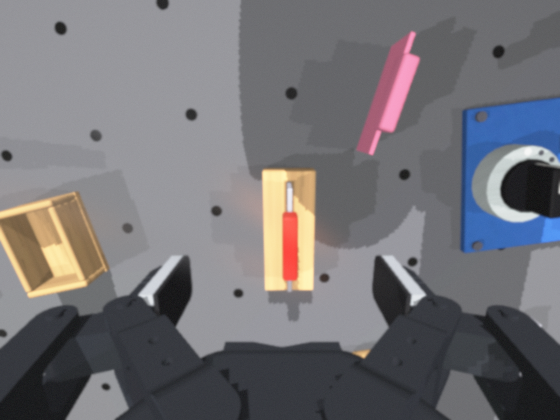

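The red grip (290,247) sits upright in the wooden rest, apart from the pink plate at (388,93). Its position agrees with the top view to within 2 mm, so I'll descend on it.

Call:
{"method": "carry_out", "body": {
  "plan": [
    [4, 26, 10, 0, 0, 0, 100],
    [4, 27, 20, 0, 0, 0, 100],
    [0, 0, 30, 0, 0, 0, 100],
    [0, 0, 30, 0, 0, 0, 100],
    [0, 0, 30, 0, 0, 0, 100],
    [0, 0, 25, 0, 0, 0, 100],
    [0, 0, 15, 0, 0, 0, 100],
    [0, 0, 14, 0, 0, 0, 100],
    [0, 0, 0, 0, 0, 0, 100],
    [0, 0, 0, 0, 0, 0, 100]
  ]
}}

```text
time_s: 3.67
eef_pos: [554.0, -150.2, 65.2]
ee_rot: [-0.001, 0.769, 0.639, -0.0]
wrist_force: [0.3, 0.5, 1.1]
opening: 1.0
```

Run:
```python
from h import *
c=r.read_camera("wrist"); save("wrist3.png",c["frame"])
c=r.read_camera("side"); save("side3.png",cv2.resize(c["frame"][200:300,230:360],None,fx=5,fy=5))
go(554,-151.5,65,79.3)
```

```text
t=3.77 pos [ 554.8 -150.9   66.3] shift [-0.72 -0.72  1.33] n=0.0 toolx 79.37 deg turn [0.0012 0.0001 0.0013]  F [ 0.5 -1.3  0.3] T [ 0.03 -0.04  0.  ] open 1.000
```

View pics/wrist3.png

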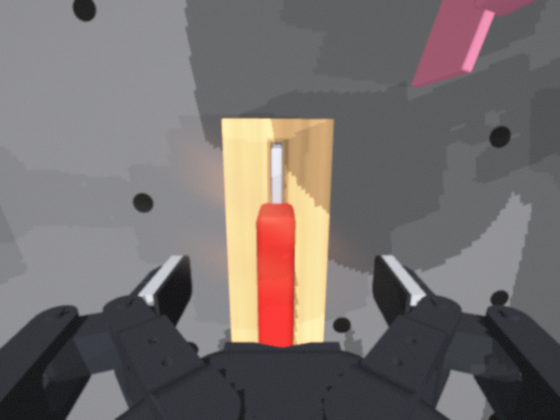

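View pics/side3.png

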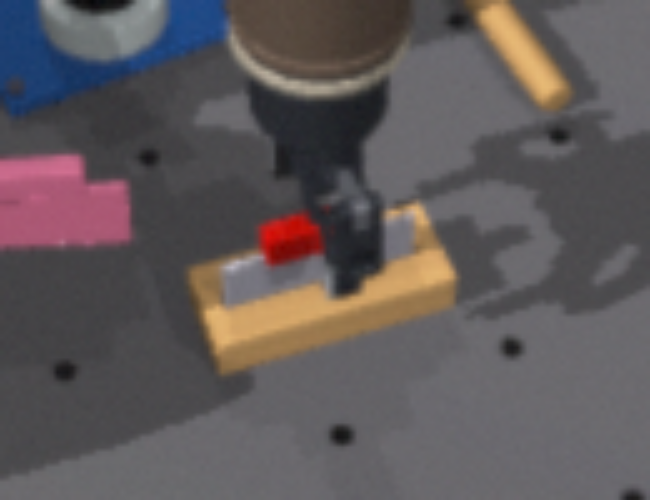

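Run:
```python
from h import *
c=r.read_camera("wrist"); f=c["frame"]
s=r.state(); p=s["eef_pos"]
M=Ro.from_quat(np.roll(s["ee_rot"],-1))
for d in(-60,-40,-20,0): print(d,proj(c,p+M.apply([0,d,-(86-p[2])]))[0].round(1))
hsv=cv2.cvtColor(f,cv2.COLOR_RGB2HSV).astype(int); H,S,V=hsv[...,0],hsv[...,1],hsv[...,2]
red=((H<5)|(H>176))&(S>150)&(V>80)
for v in(225,260,300,330): x=np.where(red[v])[0]; print(v,x.min(),x.max(), f[v,x.min():x.max():4,0])
print(p)
```

```text
-60 [280.2 146.2]
-40 [280.2 198.3]
-20 [280.3 246.1]
0 [280.4 289.9]
225 259 294 [214 241 245 246 247 247 247 247 242]
260 260 294 [218 237 239 238 239 238 238 239 221]
300 260 293 [231 247 248 248 247 247 247 245 218]
330 261 293 [235 250 251 251 251 251 251 247]
[ 554.93246173 -151.15055566   66.48851469]
```

Call:
{"method": "carry_out", "body": {
  "plan": [
    [-1.5, 0, 1, 0, 0, 0, 100],
    [0, 0, 0, 0, 0, 0, 0],
    [0, 0, 0, 0, 0, 0, 0],
    [0, 0, 0, 0, 0, 0, 0],
    [0, 0, 0, 0, 0, 0, 0],
    [0, 0, 0, 0, 0, 0, 0],
    [0, 0, 0, 0, 0, 0, 0],
    [0, 0, 0, 0, 0, 0, 0],
    [0, 0, 0, 0, 0, 0, 0],
    [0, 0, 0, 0, 0, 0, 0],
    [0, 0, 0, 0, 0, 0, 0],
    [0, 0, 0, 0, 0, 0, 0]
  ]
}}

```text
time_s: 4.82
eef_pos: [553.9, -152.9, 64.5]
ee_rot: [0.0, 0.77, 0.638, 0.0]
wrist_force: [-0.4, 0.1, 5.2]
opening: 0.179
```

Run:
```python
from h import *
c=r.read_camera("wrist"); save("wrist4.png",c["frame"])
go(554,-151.5,65,79.3)
```

```text
t=4.87 pos [ 553.9 -153.    64.5] shift [ 1.47 -0.18 -0.54] n=0.0 toolx 79.29 deg turn [ 0.0001  0.     -0.0002]  F [-1.2  0.1  5.2] T [ 0.07  0.23 -0.06] open 0.175
```

View pics/wrist4.png

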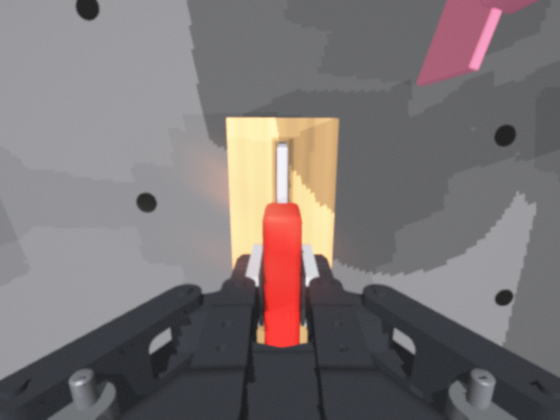

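Call:
{"method": "carry_out", "body": {
  "plan": [
    [0, 0, -6, 0, 0, 0, 0],
    [0, 0, -10, 0, 0, 0, 0],
    [0, 0, -15, 0, 0, 0, 0],
    [0, 0, -20, 0, 0, 0, 0],
    [0, 0, -20, 0, 0, 0, 0],
    [0, 0, -20, 0, 0, 0, 0],
    [0, 0, -9, 0, 0, 0, 0],
    [0, 0, 0, 0, 0, 0, 0],
    [0, 0, 0, 0, 0, 0, 0]
  ]
}}

```text
time_s: 5.62
eef_pos: [553.9, -153.0, 164.5]
ee_rot: [0.0, 0.77, 0.638, 0.0]
wrist_force: [-0.4, -0.3, -3.0]
opening: 0.173
```

Run:
```python
from h import *
import pickle
c=r.read_camera("wrist"); f=c["frame"]; save("wrist5.png",f);pickle.dump(c,open("w5.pkl","wb"))
c2=r.read_camera("side"); save("side5.png",cv2.resize(c2["frame"][150:320,200:380],None,fx=4,fy=3.5))
go(555,239,165,86.7)
s=r.state(); p=s["eef_pos"]; M=Ro.from_quat(np.roll(s["ee_rot"],-1))
P=cloud(c); T=M.inv().apply((P-p).reshape(-1,3)).reshape(P.shape)
for v in range(130,350,15):
    print(v,[T[v,u].round(1).tolist() for u in(276,282,288)],f[v,282])
```

```text
t=5.72 pos [ 553.2 -152.7  163.3] shift [385.26 -70.99  -1.52] n=9.4 toolx 79.30 deg turn [-0.0015 -0.0003 -0.1292]  F [ 0.3 -0.3 -3.2] T [-0.01  0.05 -0.  ] open 0.180
130 [[-4.7, -63.3, 132.8], [0.5, -63.3, 133.3], [5.6, -63.3, 132.8]] [233 196 139]
145 [[-4.8, -50.7, 132.6], [0.4, -57.6, 14.7], [5.7, -50.6, 133.0]] [200 198 208]
160 [[-4.8, -37.6, 133.4], [0.4, -51.9, -0.4], [5.7, -37.7, 132.5]] [243 242 247]
175 [[-4.9, -24.4, 133.0], [0.4, -45.3, -0.9], [5.8, -24.4, 132.7]] [244 242 247]
190 [[-5.0, -10.4, 134.5], [0.4, -38.6, -1.9], [5.8, -10.9, 132.3]] [244 241 246]
205 [[-2.3, -32.4, -4.9], [0.4, -32.7, -6.1], [3.1, -32.5, -5.2]] [233  89  75]
220 [[-1.9, -31.0, -22.9], [0.4, -30.9, -22.4], [2.8, -30.6, -21.7]] [254 112  96]
235 [[-1.9, -25.2, -24.2], [0.4, -25.0, -23.5], [2.8, -25.2, -24.0]] [250  79  67]
250 [[-2.0, -19.0, -24.4], [0.4, -18.8, -24.0], [2.8, -18.8, -24.0]] [244  62  57]
265 [[-2.0, -12.1, -23.6], [0.4, -12.0, -23.4], [2.9, -11.8, -22.9]] [244  66  59]
280 [[-2.1, -5.4, -23.6], [0.4, -5.6, -24.0], [2.9, -5.5, -23.9]] [243  61  57]
295 [[-2.1, 1.6, -23.6], [0.4, 1.2, -24.2], [2.9, 1.7, -23.4]] [244  58  52]
310 [[-2.2, 9.5, -22.5], [0.4, 9.0, -23.2], [2.9, 8.9, -23.5]] [251  59  56]
325 [[-2.2, 16.8, -22.8], [0.4, 15.8, -24.2], [3.0, 16.0, -23.9]] [254  66  62]
340 [[-2.2, 23.9, -23.6], [0.4, 24.1, -23.3], [3.0, 24.3, -23.1]] [253  63  59]
```

View pics/wrist5.png

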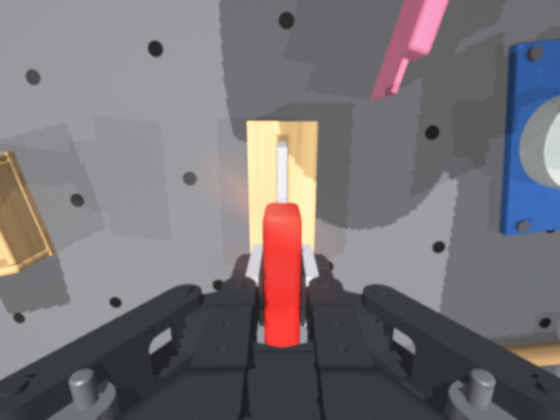

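View pics/side5.png

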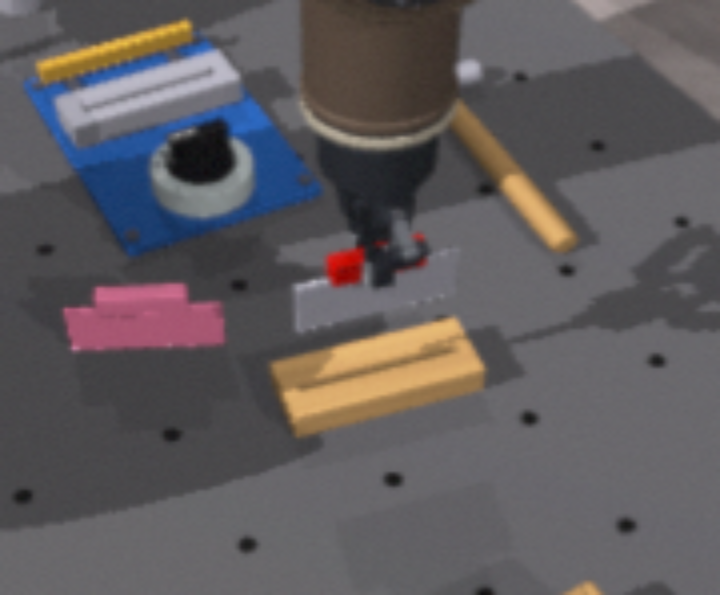

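Run:
```python
from h import *
import pickle
c=pickle.load(open("w5.pkl","rb")); f=c["frame"]
s=r.state(); p=s["eef_pos"]; M=Ro.from_quat(np.roll(s["ee_rot"],-1)); print(p)
print(f[136:150,282,:].tolist()); print(f[198:222:2,282].tolist()); print(f[336:352,282].tolist())
for zt in(-21.5,-23.5):
  for v in(204,212,217,344): print(zt,v,M.inv().apply(plane(c,[[282,v]],p[2]-zt)-p).round(1))
for zt in(0.5,-1.5):
  for v in(142.5,): print(zt,v,M.inv().apply(plane(c,[[282,v]],p[2]-zt)-p).round(1))
save("c5.png",cv2.resize(f[130:350,230:335],None,fx=5,fy=2.6,interpolation=cv2.INTER_CUBIC))
```

```text
[ 553.20963183 -152.74526865  163.29873849]
[[185, 150, 105], [181, 145, 103], [179, 145, 103], [180, 146, 105], [182, 152, 120], [190, 170, 156], [195, 187, 189], [197, 195, 204], [197, 197, 207], [200, 198, 208], [207, 205, 215], [227, 226, 233], [243, 242, 247], [246, 244, 249]]
[[240, 235, 241], [235, 228, 234], [233, 197, 203], [232, 100, 90], [235, 91, 74], [236, 91, 76], [237, 95, 78], [238, 96, 79], [241, 98, 79], [251, 103, 86], [254, 114, 97], [254, 112, 96]]
[[253, 62, 59], [253, 64, 61], [253, 64, 60], [253, 67, 62], [253, 63, 59], [253, 63, 59], [253, 66, 61], [253, 66, 61], [253, 64, 59], [251, 65, 60], [231, 62, 62], [153, 61, 64], [79, 61, 66], [55, 57, 63], [53, 54, 60], [47, 50, 56]]
-21.5 204 [[  0.4 -37.1 -21.4]]
-21.5 212 [[  0.4 -33.8 -21.4]]
-21.5 217 [[  0.4 -31.8 -21.5]]
-21.5 344 [[  0.4  27.7 -21.5]]
-23.5 204 [[  0.4 -37.6 -23.4]]
-23.5 212 [[  0.4 -34.4 -23.4]]
-23.5 217 [[  0.4 -32.4 -23.5]]
-23.5 344 [[  0.4  26.  -23.5]]
0.5 142.5 [[  0.4 -59.5   0.6]]
-1.5 142.5 [[  0.4 -59.6  -1.4]]
```

View pics/c5.png

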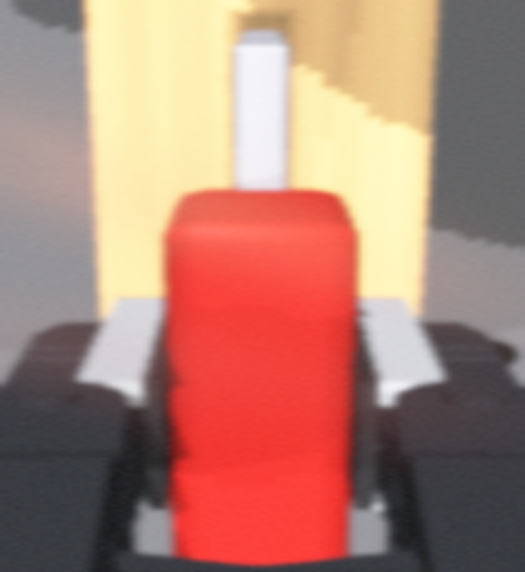

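Call:
{"method": "carry_out", "body": {
  "plan": [
    [15, -3, 0, 0, 0, 0, 0],
    [30, -5, 0, 0, 0, 0, 0],
    [33, -6, 0, 0, 0, 0, 0],
    [34, -6, 0, 0, 0, 0, 0],
    [34, -6, 0, 0, 0, 0, 0],
    [34, -6, 0, 0, 0, 0, 0],
    [34, -7, 0, 0, 0, 0, 0],
    [34, -7, 0, 0, 0, 0, 0],
    [34, -7, 0, 0, 0, 0, 0],
    [34, -7, 0, 0, 0, 0, 0],
    [34, -6, 0, 0, 0, 0, 0],
    [20, -4, 0, 0, 0, 0, 0]
  ]
}}

```text
time_s: 6.72
eef_pos: [553.0, 226.7, 162.9]
ee_rot: [-0.0, 0.77, 0.639, -0.001]
wrist_force: [0.4, 0.5, -3.4]
opening: 0.171
```

Run:
```python
from h import *
go(552.7,238.7,120,86.7)
```

```text
t=6.72 pos [553.  226.7 162.9] shift [11.79 -2.43 42.93] n=1.1 toolx 79.37 deg turn [-0.0015  0.0002 -0.128 ]  F [ 0.4  0.5 -3.4] T [-0.01  0.02 -0.03] open 0.171
```

Call:
{"method": "carry_out", "body": {
  "plan": [
    [10, -2, 0, 0, 0, 0, 0],
    [0, 0, 0, 0, 0, -0.064, 0],
    [0, 0, 10, 0, 0, -0.064, 0],
    [0, 0, 20, 0, 0, 0, 0],
    [0, 0, 12, 0, 0, 0, 0],
    [0, 0, 0, 0, 0, 0, 0],
    [0, 0, 0, 0, 0, 0, 0]
  ]
}}

```text
time_s: 7.3
eef_pos: [553.0, 233.1, 121.3]
ee_rot: [-0.001, 0.728, 0.686, -0.001]
wrist_force: [-0.3, 0.3, -2.2]
opening: 0.173
```

```bash
cat > look.py <<'E'
from h import *
import pickle,sys
n=sys.argv[1]
s0=r.state()
c=r.read_camera("wrist"); f=c["frame"]; save("w%s.png"%n,f);pickle.dump((c,s0),open("w%s.pkl"%n,"wb"))
save("wc%s.png"%n,cv2.resize(f[100:350,200:360],None,fx=4,fy=2.4,interpolation=cv2.INTER_CUBIC))
go(552.7,238.7,80,86.7)
E
python3 look.py 6
```

```text
t=7.35 pos [553.6 233.4 122.1] shift [ 5.27 -1.21 42.13] n=1.0 toolx 86.59 deg turn [-0.0009  0.0004 -0.002 ]  F [ 0.6  0.7 -3.3] T [-0.   -0.06 -0.04] open 0.177
```

View pics/w6.png

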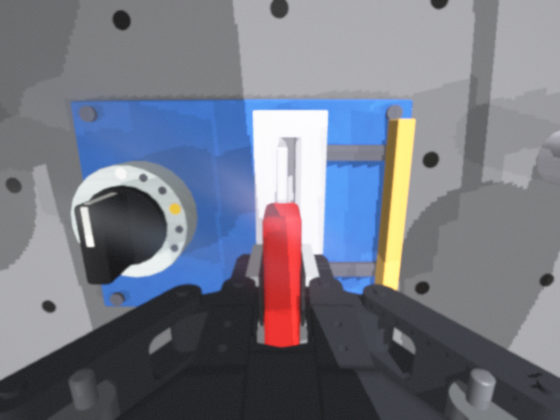

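View pics/wc6.png

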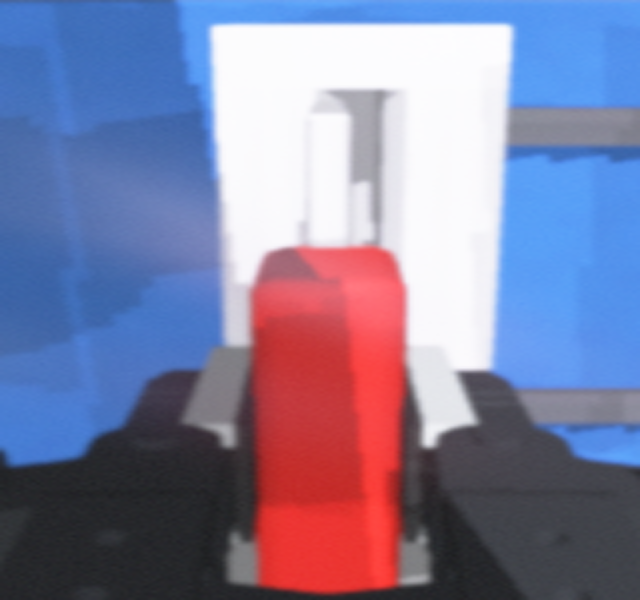

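```bash
cat > slot.py <<'E'
from h import *
import pickle,sys
c,s=pickle.load(open("w%s.pkl"%sys.argv[1],"rb")); f=c["frame"]; p=s["eef_pos"]; M=Ro.from_quat(np.roll(s["ee_rot"],-1))
T=lambda u,v,z=42: M.inv().apply(plane(c,[[u,v]],z)-p)[0].round(1)
h=cv2.cvtColor(f,cv2.COLOR_RGB2HSV).astype(int)
for v in map(int,sys.argv[2:]):
    m=(h[v,:,1]<60)&(h[v,:,2]>200); x=np.where(m[240:345])[0]+240
    print(v,"block",x.min(),x.max(),T(x.min()-.3,v)[:2],T(x.max()+.3,v)[:2], "V",h[v,265:312,2].tolist())
E
python3 slot.py 6 120 130 140 150 165 180 195
python3 - <<'E'
from h import *
import pickle
c,s=pickle.load(open("w6.pkl","rb")); f=c["frame"]; p=s["eef_pos"]; M=Ro.from_quat(np.roll(s["ee_rot"],-1))
print([M.inv().apply(plane(c,[[u,v]],42)-p)[0].round(1) for u,v in[(277.5,138.3),(300.8,138.3),(254,110.3),(328,110.3)]])
print(M.inv().apply(plane(c,[[282,147]],p[2]+0)-p).round(1), f[130:155,282,0],f[130:150,296,0])
E
```

```text
120 block 253 327 [-19.3 -71.4] [ 31.4 -71.4] V [253, 253, 253, 253, 254, 253, 253, 254, 254, 254, 254, 254, 254, 254, 254, 254, 254, 254, 254, 254, 254, 254, 254, 254, 254, 254, 254, 254, 254, 254, 254, 254, 254, 254, 254, 254, 254, 254, 254, 254, 254, 254, 254, 254, 254, 254, 254]
130 block 253 326 [-19.4 -64.8] [ 31.  -64.8] V [253, 253, 253, 253, 253, 253, 253, 253, 254, 254, 254, 254, 254, 254, 254, 254, 254, 254, 254, 254, 254, 254, 254, 254, 254, 254, 254, 254, 254, 254, 254, 254, 254, 254, 254, 254, 254, 254, 254, 254, 254, 254, 254, 254, 254, 254, 254]
140 block 254 326 [-18.9 -58.1] [ 31.2 -58.1] V [253, 253, 253, 253, 253, 253, 253, 253, 253, 253, 253, 253, 252, 248, 240, 234, 230, 223, 208, 193, 184, 178, 178, 179, 180, 180, 179, 177, 171, 160, 165, 187, 212, 227, 235, 239, 246, 251, 253, 253, 253, 253, 253, 253, 253, 253, 253]
150 block 254 326 [-19.1 -51.3] [ 31.5 -51.3] V [253, 253, 253, 253, 253, 253, 252, 252, 252, 252, 251, 247, 247, 251, 253, 253, 253, 253, 253, 253, 251, 246, 223, 192, 181, 179, 177, 175, 171, 169, 194, 224, 233, 237, 238, 240, 247, 252, 253, 253,
[... 516 characters left out ...]
1, 202, 226, 236, 237, 239, 242, 249, 252, 253, 253, 253, 253, 253, 252, 252, 252, 252]
195 block 255 324 [-19.1 -19.2] [ 31.2 -19.2] V [251, 252, 252, 252, 252, 252, 252, 252, 249, 239, 223, 222, 238, 249, 252, 252, 252, 252, 252, 252, 250, 244, 232, 233, 240, 241, 240, 235, 209, 189, 216, 233, 236, 238, 239, 245, 250, 253, 253, 253, 253, 253, 253, 253, 252, 252, 252]
[array([ -2.5, -59.2,  79.4]), array([ 13.6, -59.2,  79.4]), array([-18.2, -77.7,  79.5]), array([ 31.7, -77.7,  79.4])]
[[  0.6 -58.3   0.1]] [252 252 252 252 252 250 242 215 193 203 218 221 219 219 218 220 226 240
 250 252 251 251 251 251 251] [252 252 252 252 252 250 240 210 180 174 179 192 204 210 210 212 213 217
 217 218]
```

Call:
{"method": "carry_out", "body": {
  "plan": [
    [5.3, 0, 0, 0, 0, -0.001, 0],
    [0, 0, 10, 0, 0, 0, 0],
    [0, 0, 10, 0, 0, 0, 0],
    [0, 0, 0, 0, 0, 0, 0],
    [0, 0, 0, 0, 0, 0, 0]
  ]
}}

```text
time_s: 7.77
eef_pos: [553.4, 238.9, 101.4]
ee_rot: [-0.0, 0.727, 0.686, -0.001]
wrist_force: [-0.1, -0.2, -3.0]
opening: 0.175
```

```bash
python3 look.py 7; python3 slot.py 7 100 115 125 135 145 160 180
```

```text
t=7.82 pos [553.7 239.  101.9] shift [-0.35 -0.98 21.9 ] n=0.5 toolx 86.70 deg turn [-0.0008  0.0004 -0.0001]  F [ 0.5 -0.8 -2.1] T [-0.05 -0.    0.05] open 0.174Traceback (most recent call last):
  File "slot.py", line 8, in <module>
    print(v,"block",x.min(),x.max(),T(x.min()-.3,v)[:2],T(x.max()+.3,v)[:2], "V",h[v,265:312,2].tolist())
                    ~~~~~^^
    return umr_minimum(a, axis, None, out, keepdims, initial, where)
ValueError: zero-size array to reduction operation minimum which has no identity
```

View pics/wc7.png

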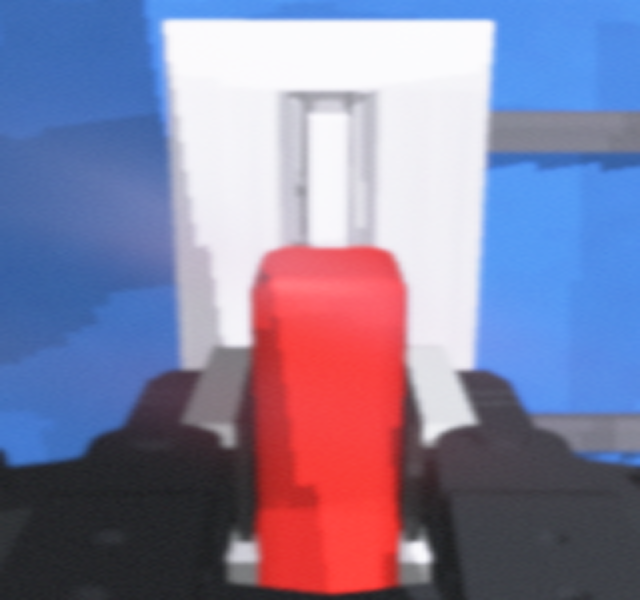

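```bash
python3 slot.py 7 110 125 145 160 180 | cut -c1-60
python3 - <<'E'
from h import *
import pickle
c,s=pickle.load(open("w7.pkl","rb")); f=c["frame"]; p=s["eef_pos"]; M=Ro.from_quat(np.roll(s["ee_rot"],-1))
print([M.inv().apply(plane(c,[[u,v]],42)-p)[0].round(1) for u,v in[(277.5,137.5),(282,139.5),(282,107.5),(282,109)]])
print(f[100:155,283,0].tolist())
E
```

```text
110 block 241 322 [-24.6 -76.9] [ 25.3 -76.9] V [253, 253, 2
125 block 242 322 [-24.3 -68. ] [ 25.6 -68. ] V [253, 253, 2
145 block 243 321 [-24.1 -55.8] [ 25.4 -55.8] V [248, 248, 2
160 block 244 321 [-23.8 -46.5] [ 25.7 -46.4] V [247, 248, 2
180 block 244 320 [-24.2 -33.6] [ 25.4 -33.6] V [247, 247, 2
[array([ -2.2, -60.4,  59.5]), array([  0.6, -59.2,  59.5]), array([  0.6, -78.3,  59.5]), array([  0.6, -77.4,  59.5])]
[81, 77, 78, 79, 76, 75, 80, 109, 183, 240, 250, 251, 251, 251, 251, 251, 251, 251, 251, 251, 251, 251, 251, 251, 251, 251, 251, 251, 251, 251, 251, 251, 251, 251, 251, 250, 246, 227, 189, 172, 173, 187, 203, 210, 213, 215, 221, 236, 248, 250, 249, 249, 249, 249, 249]
```

Call:
{"method": "carry_out", "body": {
  "plan": [
    [0, 0, 4, 0, 0, 0, 0],
    [0, 0, 4, 0, 0, 0, 0],
    [0, 0, 4, 0, 0, 0, 0],
    [0, 0, 3, 0, 0, 0, 0],
    [0, 0, 0, 0, 0, 0, 0]
  ]
}}

```text
time_s: 8.23
eef_pos: [553.6, 238.9, 86.5]
ee_rot: [-0.0, 0.727, 0.686, -0.0]
wrist_force: [-0.5, 0.1, -2.8]
opening: 0.174
```

```bash
python3 -c "
from h import *
go(552.7,238.7,74.5,86.7)"
```

```text
t=8.23 pos [553.6 238.9  86.5] shift [-0.26 -0.89 12.02] n=0.3 toolx 86.69 deg turn [-0.0009  0.0004 -0.0002]  F [-0.5  0.1 -2.8] T [-0.01  0.04  0.02] open 0.174
```

Going in freely with no contact force. I'll continue down.

Call:
{"method": "carry_out", "body": {
  "plan": [
    [0, 0, 3, 0, 0, 0, 0],
    [0, 0, 3, 0, 0, 0, 0],
    [0, 0, 3, 0, 0, 0, 0],
    [0, 0, 2, 0, 0, 0, 0],
    [0, 0, 0, 0, 0, 0, 0]
  ]
}}

```text
time_s: 8.65
eef_pos: [553.7, 239.0, 75.8]
ee_rot: [-0.0, 0.727, 0.686, -0.0]
wrist_force: [0.1, 0.9, -3.1]
opening: 0.176
```

```bash
python3 look.py 8
```

```text
t=8.70 pos [553.8 239.1  76. ] shift [-0.42 -1.1  -4.  ] n=0.1 toolx 86.69 deg turn [-0.0005  0.0002 -0.0002]  F [ 1.1 -0.  -2.7] T [-0.02 -0.01 -0.02] open 0.176
```

View pics/w8.png

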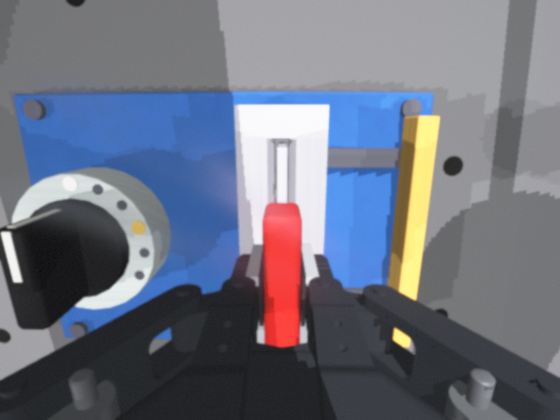

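Call:
{"method": "carry_out", "body": {
  "plan": [
    [0, 0, 1, 0, 0, 0, 0],
    [0, 0, 0, 0, 0, 0, 0],
    [0, 0, 0, 0, 0, 0, 30],
    [0, 0, 0, 0, 0, 0, 60],
    [0, 0, 0, 0, 0, 0, 60],
    [0, 0, 0, 0, 0, 0, 60],
    [0, 0, 0, 0, 0, 0, 60],
    [0, 0, 0, 0, 0, 0, 60]
  ]
}}

```text
time_s: 9.37
eef_pos: [554.1, 239.1, 75.4]
ee_rot: [0.0, 0.727, 0.686, 0.0]
wrist_force: [0.0, 0.0, 0.3]
opening: 0.599
```

```bash
python3 look.py 9
python3 - <<'E'
from h import *
c=r.read_camera("side"); save("side9.png",cv2.resize(c["frame"][130:240,180:320],None,fx=5,fy=5,interpolation=cv2.INTER_CUBIC))
E
```

```text
t=9.42 pos [554.  239.1  75.4] shift [-0.5  -1.31 -4.64] n=0.1 toolx 86.69 deg turn [ 0.0001 -0.     -0.0002]  F [-0.2  0.  -0.6] T [ 0.03 -0.   -0.02] open 0.600
```

View pics/w9.png

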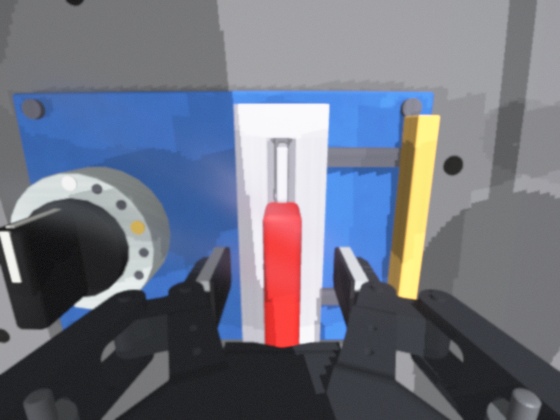

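View pics/side9.png

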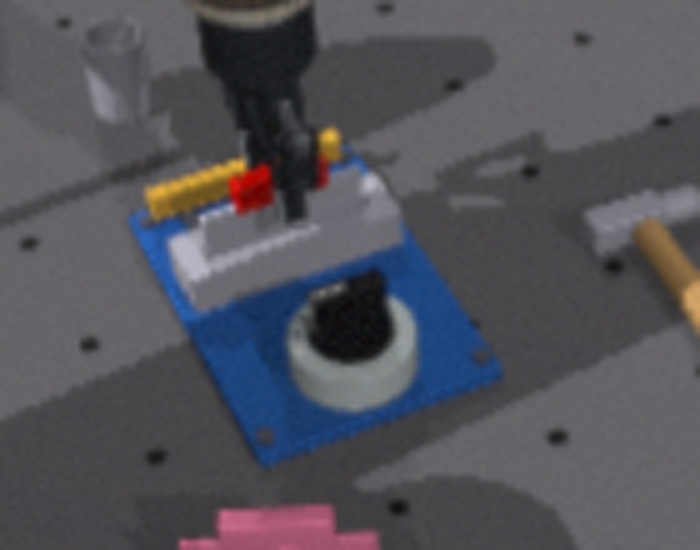

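Call:
{"method": "carry_out", "body": {
  "plan": [
    [0, 0, -8, 0, 0, 0, 60],
    [0, 0, -15, 0, 0, 0, 60],
    [0, 0, -25, 0, 0, 0, 60],
    [0, 0, -30, 0, 0, 0, 80],
    [0, 0, -30, 0, 0, 0, 80],
    [-20, 0, -10, 0, 0, 0, 80],
    [-35, 0, 0, 0, 0, 0, 80],
    [-35, -25, 0, 0, 0, 0, 80],
    [0, -25, 0, 0, 0, 0, 80],
    [0, 0, 0, 0, 0, 0, 80],
    [0, 0, 0, 0, 0, 0, 80]
  ]
}}

```text
time_s: 10.38
eef_pos: [499.0, 152.8, 194.2]
ee_rot: [0.0, 0.727, 0.686, 0.0]
wrist_force: [0.1, -0.1, 0.4]
opening: 0.801
```

```bash
python3 look.py 10
python3 - <<'E'
from h import *
import pickle
c,s=pickle.load(open("w10.pkl","rb")); f=c["frame"]; P=cloud(c)
h=cv2.cvtColor(f,cv2.COLOR_RGB2HSV).astype(int)
red=((h[...,0]<5)|(h[...,0]>176))&(h[...,1]>150)&(h[...,2]>80)
top=red&(P[...,2]>90); ys,xs=np.where(top)
print(len(xs),np.nanmedian(P[top][:,2]),np.nanpercentile(P[red][:,2],[5,50,95]))
Q=plane(c,np.c_[xs,ys],96)[:,:2].astype(np.float32); print(cv2.minAreaRect(Q))
# knob bar top
m=(abs(P[...,2]-88)<4)&(abs(P[...,0]-548)<50)&(abs(P[...,1]-119)<50); ys,xs=np.where(m); Q=plane(c,np.c_[xs,ys],88)[:,:2].astype(np.float32); print("bar",len(xs),cv2.minAreaRect(Q),P[m].mean(0))
m=(abs(P[...,2]-42)<4)&(np.hypot(P[...,0]-548,P[...,1]-239)<70); print("blocktop",np.nanmedian(P[m][:,2]))
E
```

```text
t=10.43 pos [500.1 153.3 194.1] shift [ 88.27  47.4  114.22] n=3.6 toolx 86.68 deg turn [ 0.0013 -0.0004 -0.0003]  F [ 0.1 -0.1  0.3] T [-0.02  0.    0.04] open 0.802
640 96.5209631500582 [79.3635292  96.02608524 97.96226864]
((537.4237670898438, 238.33599853515625), (16.115713119506836, 36.7314453125), 86.513427734375)
bar 1007 ((547.1873779296875, 119.26386260986328), (16.04054069519043, 52.266319274902344), 86.5113754272461) [546.34585655 119.40152928  88.50056611]
blocktop 42.753933716106715
```

View pics/w10.png

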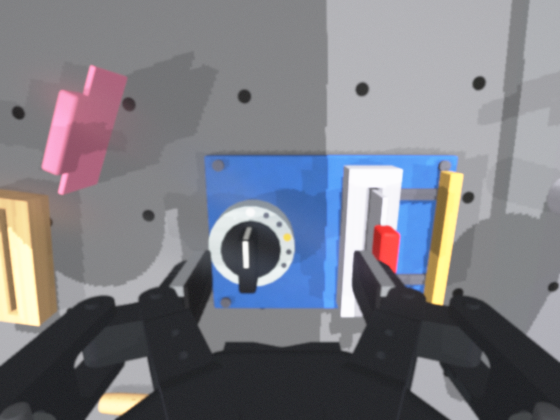

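```bash
python3 -c "
from h import *
go(547.6,119.2,64,86.6)"
```

```text
t=10.43 pos [500.1 153.3 194.1] shift [-31.33  49.2  130.17] n=3.4 toolx 86.68 deg turn [ 0.0013 -0.0004  0.0015]  F [ 0.1 -0.1  0.3] T [-0.02  0.    0.04] open 0.802
```

Call:
{"method": "carry_out", "body": {
  "plan": [
    [-16, 24, 0, 0, 0, 0, 80],
    [-15, 25, 0, 0, 0, 0, 80],
    [0, 0, 20, 0, 0, 0, 80],
    [0, 0, 25, 0, 0, 0, 80],
    [0, 0, 25, 0, 0, 0, 80],
    [0, 0, 10, 0, 0, 0, 80],
    [0, 0, 0, 0, 0, 0, 80],
    [0, 0, 0, 0, 0, 0, 80]
  ]
}}

```text
time_s: 11.1
eef_pos: [547.3, 119.7, 113.5]
ee_rot: [-0.0, 0.727, 0.687, -0.0]
wrist_force: [0.0, 0.9, 0.1]
opening: 0.801
```

```bash
python3 look.py 11
python3 - <<'E'
from h import *
import pickle
c,s=pickle.load(open("w11.pkl","rb")); P=cloud(c); p=s["eef_pos"]; M=Ro.from_quat(np.roll(s["ee_rot"],-1))
m=(abs(P[...,2]-88)<4)&(abs(P[...,0]-548)<40)&(abs(P[...,1]-119)<40); ys,xs=np.where(m); Q=plane(c,np.c_[xs,ys],88); T=M.inv().apply(Q-p)
print(len(xs),cv2.minAreaRect(Q[:,:2].astype(np.float32)),T.min(0).round(1),T.max(0).round(1)); go(547.6,119.2,64,86.6)
E
```

```text
t=11.15 pos [547.7 119.8 114.2] shift [119.01  -1.89  34.22] n=3.0 toolx 86.71 deg turn [ 0.001  -0.0002  0.0002]  F [-0.2 -0.3  0.1] T [0.02 0.02 0.05] open 0.802
2356 ((547.3900146484375, 119.05076599121094), (15.729001998901367, 52.52403259277344), 86.36912536621094) [ -8.5 -26.1  25.5] [ 7.3 26.4 25.5]
t=11.15 pos [547.7 119.8 114.2] shift [-0.59 -0.14 50.19] n=1.2 toolx 86.71 deg turn [ 0.001  -0.0002  0.002 ]  F [-0.2 -0.3  0.1] T [0.02 0.02 0.05] open 0.802
```

View pics/w11.png

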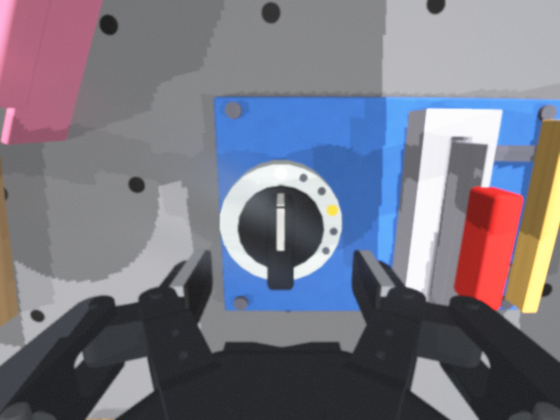

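The bar is centred to within 0.6 mm. The gauge stands in the slot at (485,245).

Call:
{"method": "carry_out", "body": {
  "plan": [
    [-0.6, 0, 15, 0, 0, 0.002, 80],
    [0, 0, 15, 0, 0, 0, 80],
    [0, 0, 12, 0, 0, 0, 80],
    [0, 0, 8, 0, 0, 0, 80],
    [0, 0, 0, 0, 0, 0, 80],
    [0, 0, 0, 0, 0, 0, 0],
    [0, 0, 0, 0, 0, 0, 0],
    [0, 0, 0, 0, 0, 0, 0],
    [0, 0, 0, 0, 0, 0, 0],
    [0, 0, 0, 0, 0, 0, 0],
    [0, 0, 0, 0, 0, 0, 0],
    [0, 0, 0, 0, 0, 0, 0]
  ]
}}

```text
time_s: 12.15
eef_pos: [547.2, 118.8, 64.1]
ee_rot: [0.0, 0.728, 0.686, 0.0]
wrist_force: [-1.2, -2.3, 8.7]
opening: 0.18
```

```bash
python3 look.py 12
```

```text
t=12.20 pos [547.2 118.8  64.1] shift [120.01  -1.69 -15.92] n=2.9 toolx 86.58 deg turn [ 0.001  -0.0001 -0.0021]  F [-1.2  0.1  9.6] T [-0.13  0.21  0.04] open 0.177
```

View pics/w12.png

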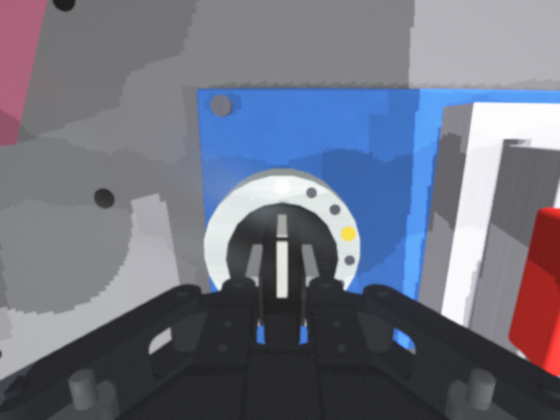

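Gripped. Now I turn clockwise (+z tool), in stages.

Call:
{"method": "carry_out", "body": {
  "plan": [
    [0, 0, 0, 0, 0, 0.08, 0],
    [0, 0, 0, 0, 0, 0.08, 0],
    [0, 0, 0, 0, 0, 0.08, 0],
    [0, 0, 0, 0, 0, 0.08, 0],
    [0, 0, 0, 0, 0, 0.08, 0],
    [0, 0, 0, 0, 0, 0, 0],
    [0, 0, 0, 0, 0, 0, 0]
  ]
}}

```text
time_s: 12.78
eef_pos: [547.4, 119.4, 64.1]
ee_rot: [0.0, 0.85, 0.527, 0.001]
wrist_force: [-1.0, 5.7, 7.8]
opening: 0.178
```

```bash
python3 look.py 13
```

```text
t=12.83 pos [547.4 119.4  64.1] shift [109.27 -48.2  -15.83] n=2.9 toolx 63.65 deg turn [ 0.0012 -0.001  -0.4024]  F [-0.6  5.6  7.2] T [0.93 0.09 0.1 ] open 0.178
```

View pics/w13.png

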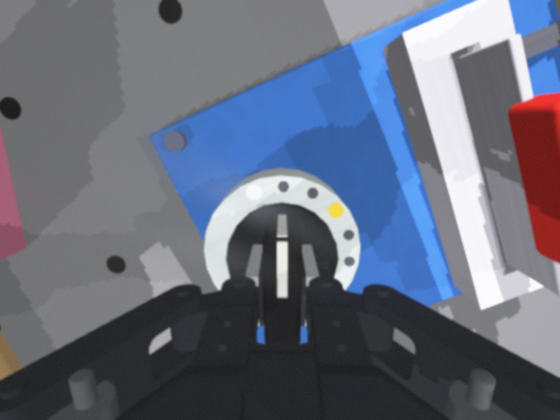

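The pointer (282,225) is now at the first dot (283,187), and the bar turns with the jaws. I'll carry on.

Call:
{"method": "carry_out", "body": {
  "plan": [
    [0, 0, 0, 0, 0, 0.08, 0],
    [0, 0, 0, 0, 0, 0.08, 0],
    [0, 0, 0, 0, 0, 0.08, 0],
    [0, 0, 0, 0, 0, 0.08, 0],
    [0, 0, 0, 0, 0, 0.08, 0],
    [0, 0, 0, 0, 0, 0.08, 0],
    [0, 0, 0, 0, 0, 0.08, 0],
    [0, 0, 0, 0, 0, 0.08, 0],
    [0, 0, 0, 0, 0, 0.08, 0],
    [0, 0, 0, 0, 0, 0.08, 0],
    [0, 0, 0, 0, 0, 0, 0],
    [0, 0, 0, 0, 0, 0, 0]
  ]
}}

```text
time_s: 13.83
eef_pos: [548.4, 120.2, 64.1]
ee_rot: [-0.001, 0.988, 0.154, 0.002]
wrist_force: [3.7, 14.6, 2.3]
opening: 0.177
```

```bash
python3 look.py 14
```

```text
t=13.88 pos [548.4 120.2  64.1] shift [  40.34 -111.52  -15.67] n=2.9 toolx 17.80 deg turn [ 0.0018 -0.0035 -1.2025]  F [ 4.1 15.5  0.3] T [ 2.33 -0.45  0.1 ] open 0.178
```

View pics/w14.png

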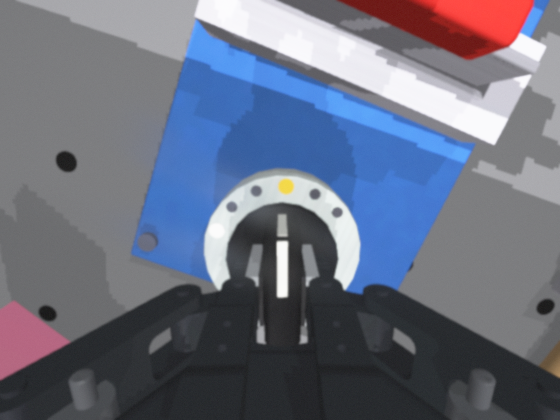

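Call:
{"method": "carry_out", "body": {
  "plan": [
    [0, 0, 0, 0, 0, 0.03, 0],
    [0, 0, 0, 0, 0, 0.026, 0],
    [0, 0, 0, 0, 0, 0, 0],
    [0, 0, 0, 0, 0, 0, 0],
    [0, 0, 0, 0, 0, 0, 0],
    [0, 0, 0, 0, 0, 0, 0],
    [0, 0, 0, 0, 0, 0, 0],
    [0, 0, 0, 0, 0, 0, 0]
  ]
}}

```text
time_s: 14.55
eef_pos: [548.5, 120.2, 64.1]
ee_rot: [-0.001, 0.992, 0.127, 0.002]
wrist_force: [4.1, 16.3, 0.0]
opening: 0.178
```

```bash
python3 look.py 15
python3 - <<'E'
from h import *
import pickle
c,s=pickle.load(open("w15.pkl","rb")); P=cloud(c); f=c["frame"]
h=cv2.cvtColor(f,cv2.COLOR_RGB2HSV).astype(int); K=h[...,0],h[...,1],h[...,2]
w=(h[...,2]>140)&(h[...,1]<60); mm=np.zeros_like(w); mm[242:298,270:296]=w[242:298,270:296]
ys,xs=np.where(mm); Q=plane(c,np.c_[xs,ys],88)[:,:2]; e,v=np.linalg.eigh(np.cov(Q.T)); print("pointer dir",np.degrees(np.arctan2(v[1,1],v[0,1])),len(xs))
y=(h[...,0]>20)&(h[...,0]<32)&(h[...,1]>150);mm=np.zeros_like(y);mm[170:215,230:350]=y[170:215,230:350]; ys,xs=np.where(mm); d=plane(c,[[xs.mean(),ys.mean()]],42)[0]; print("dot",d,xs.mean(),ys.mean(),"from axis deg",np.degrees(np.arctan2(d[1]-119.2,d[0]-547.8)))
red=((h[...,0]<5)|(h[...,0]>176))&(h[...,1]>150)&(h[...,2]>80)&(P[...,2]>90); ys,xs=np.where(red); print("grip top z",np.nanmedian(P[red][:,2]),cv2.minAreaRect(plane(c,np.c_[xs,ys],96)[:,:2].astype(np.float32)))
t=r.read_camera("top"); save("top15.png",t["frame"]); print(r.state()["dq"].round(4))
E
```

```text
t=14.60 pos [548.6 120.2  64.2] shift [  33.94 -113.62  -15.64] n=2.9 toolx 14.61 deg turn [ 0.0019 -0.0037 -1.2583]  F [ 4.2 15.2  0.7] T [ 2.39 -0.5   0.12] open 0.177
pointer dir 105.18165744727465 630
dot [538.84026769 155.77703602  42.        ] 281.64444444444445 185.83703703703705 from axis deg 103.76387492306355
grip top z 95.7576835711809 ((572.2875366210938, 229.0823974609375), (38.10427474975586, 10.407840728759766), 15.796248435974121)
[ 0.0017  0.0003 -0.001  -0.0014 -0.0005 -0.0003]
```

View pics/w15.png

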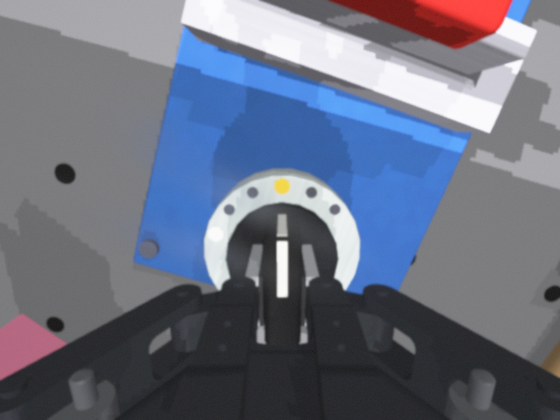

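View pics/top15.png

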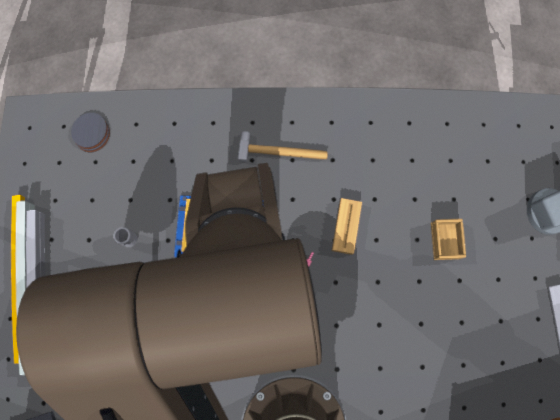

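The pointer lies on the yellow dot (282,186) at about 1.25 rad. The gauge's grip top reads 95.8, so it is still home, and the tube (122,236), box and hammer haven't moved. Handing in.

```bash
python3 -c "
from h import *
print(r.sign_off())"
```

```text
the job is handed in; nothing more can be done
None
```

I took the red-gripped gauge plate out of its rest, slid it down into the jig's slot and let go of it. I then turned the black knob clockwise to the yellow mark and handed in at about 14.6 s, still gripping it there. The sign-off gives no verdict, so whether it passed is not confirmed.

Last checks:
- **Knob:** the jaws had turned 1.257 rad, and the pointer line in the camera image read about 1.245 rad, in line with the yellow dot. The arm was still, and the jaws were closed on the bar at an opening of 0.18.
- **Gauge:** the top of its grip measured 95.8 mm at the end (96.5 mm just after release), against 96 mm for fully home. The grip lay within about 1 mm of the slot's centre line and within 0.5 degrees of its direction. At the end the arm hid part of it, so only its height was rechecked then.
- **Bystanders:** the tube, box and hammer were at the same pixels in the top view as at the start.
- **Small disagreements:** the camera views and the arm readings differed by 1–2 mm. At the end there was also a steady sideways force of about 16 N at the wrist, because the tool sat about 1 mm off the knob's axis. I left that alone rather than risk slipping the grip.

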